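# Hang up the bobbin caddy and stack the parts tins

## Robot

A 7-joint arm with a two-finger parallel gripper is mounted at the origin on the work surface. World frame = base frame: x ahead of the robot, y to its left, z up, the work surface at z = 0. Lengths are in m, angles in rad, forces in N, time in s.
With the tool pointing down it reaches from about 0.425 to 0.875 m from the base axis. Payload 4.7 kg.
Tool frame: the origin (TCP) lies on the centre line of the jaws, within the pads' length; the fingertips stand 14 mm ahead of it and the grasp point (between the pads) lies 5 mm behind it; z points along the fingers, x is the direction in which the jaws open and shut, and the axes are right-handed (so a half turn about z gives the same grasp; the last joint's range is limited). The gripper opens to 87 mm and grips with 3 to 60 N. Pads are 19 mm wide; open, the fingers measure 117 mm over their backs; the gripper's body (75 mm by 190 mm) begins 51 mm behind the grasp point.
Start: joints at [1.171, 0.321, -0.07, 1.45, 0.023, 1.371, -0.057], TCP at [0.261, -0.595, 0.237] pointing down, gripper open.
Joint ranges: [-2.86, 2.86], [-0.3, 2.09], [-1.38, 1.24], [0.06, 2.45], [-1.56, 4.7], [0.09, 2.05], [-2.69, 2.69]. Speed limits (rad/s): [2.57, 2.57, 3.14, 3.14, 3.14, 3.14, 3.14].

## Interface

Orientations are given as a rotation vector (axis times angle).
In Python, from bench import ctrl gives the robot as it stands.
- The arm moves only by the tool drive_tool, never from a script. Its argument "rows" is a list that holds one entry, the list of rows, each a list of 5 numbers: the shift along the tool's x, y, z scaled (see below), then the turn about the tool's z scaled (see below), then the closure in counts, from 0 (fully open) to 255 (shut). In form: [[[dx, dy, dz, spin, jaw], ...]]. A call has 1 to 20 rows; each row is the pose to reach, as a shift and turn from the pose commanded when the call began, along the tool's axes at that moment, turning the shorter way round; what a row does not reach only later rows make up. The controller multiplies each number of a shift by 300 mm and each number of a turn by pi rad. A row lasts 1/8 s, in which the tool goes at most 62.5 mm and 10.7 degrees, less where a joint would pass 70% of its speed; a pose out of reach is approached as far as the arm can. A call with a number of a shift or a turn outside -1 to 1 is refused whole. A call with a gripper value outside its range is refused whole. The fingers move at their own pace and stop on an object; "grip_force" is the grip in N (left out, the last holds). Time passes only in rows, so rows that repeat a pose let the fingers close. It gives the time, the measured TCP pose, the force and the opening at its end, in the units of the state.
- ctrl.get_state(): the state, without advancing time (a new reading comes with each control period).
- ctrl.get_image(name): name is "side" or "top" or "wrist"; returns a dict with "img" (480x640x3 uint8, blue, green, red), "camera_matrix" (3x3 intrinsics, pixels), "k1" (the pictures are not rectified: a ray, as slopes to the right and down, at radius r is drawn at 1 + k1 r^2 times it, then the intrinsics apply), "R" (3x3) and "t" (3): a world point X has camera coordinates R X + t. Camera axes: x right, y down, z forward; pixel columns grow to the right and rows downward; lengths in m; the calibration is good to about 2 mm. A picture is of the moment at which its call begins. There is no depth.
- ctrl.close_job(): hands the job in, once; it reports no verdict.
The state is a dict: "time": time; "joint_positions": joint angles; "qd": joint speeds; "joint_torque": joint torques, N m; "position": TCP position; "tool_rot": TCP orientation; "ft_force": force on the tool from outside, world axes, zero at the start; "torque": the same for the moment, N m; "grip_width": opening from 0.0 (shut) to 1.0 (fully open).
Only numpy, scipy, OpenCV 4.12 (cv2) and the standard library are available. Lean on these libraries where they do the work, as an engineer would, in place of code of your own. Each camera call takes 0.05 s, during which the arm holds its last target.

## Task

Clear the repair bench: lift the bobbin caddy off the flat tin it stands on and hang it by its handle over both prongs of the empty hook stand, then stack the other flat tin squarely on the tin that the caddy stood on, edges flush. Leave that bottom tin and everything else on the bench where they are, and set things down without letting them fall.

Things in the scene. Friction and masses are not known exactly. Their poses are not given: they have to be found in the camera images.
- caddy: Open grey steel caddy with a few fixed bobbins, body 70 (x) by 110 (y) by 45 mm high, and a rigid round-bar arch handle along its y axis: uprights at y = +-53 mm, level top bar 9 mm thick, its axis 135 mm above the underside; 85 mm free between rim and bar, 97 mm between uprights. Origin: centre of the underside, z up. 0.3 to 0.45 kg. Starts standing on base_tin.
- handle_mid (a point): Middle of the caddy's top handle bar (on the bar's axis), 135 mm above the caddy's underside; the bar runs along the y axis, so fingers close along x.
- hook_stand: Fixed steel stand: base plate 160 (x) by 150 by 12 mm; upright plate 100 wide (y), 20 thick (x +-10 mm), 228 mm high. Two round level prongs, 7 mm thick, stick out to -x (roughly to the robot) at y = +-32 mm, axis 210 mm up, straight to x = -105 mm, then turned up, ending at x = -117 mm, tip top 230 mm up. Origin: on the bench below the upright's centre, z up.
- hook_seat (a point): Seat of the hook, in the stand's axes: midway between the two prongs, level with their upper side (213.5 mm above the bench), 75 mm in front (-x) of the stand's origin. The handle bar should lie across both prongs here, along the stand's y, its axis 4.5 mm above this point.
- base_tin: Flat closed tin of plain metal, 66 (x) by 150 (y) by 32 mm high, 0.3 kg: the one under the caddy at the start, to be the bottom of the pile. Origin: centre of the underside, z up.
- loose_tin: The other, equal flat closed tin, 66 (x) by 150 (y) by 32 mm high, standing alone on the bench on the other side of the hook stand, 0.2 to 0.4 kg. Origin: centre of the underside, z up.
- oil_bottle: Bystander: upright yellow oil bottle, 44 mm diameter, 85 mm high. Origin: centre of the underside.
- thread_cone: Bystander: upright pale cone of thread, 64 mm diameter at the foot, 95 mm high. Origin: centre of the underside.
- screwdriver: Bystander: screwdriver with orange handle lying on the bench, 190 mm long, along its x axis. Origin: underside of its middle.

How it is judged:
On the way, in this order (a step that is already met when the one before it is completed fails the run):
1. the caddy hangs by its handle on both prongs of the hook stand, let go (x of handle_mid in the frame of hook_stand between -0.112 and -0.03 m and y of handle_mid in the frame of hook_stand between -0.025 and 0.025 m and z of handle_mid in the frame of hook_stand between 0.212 and 0.226 m and angle between caddy's own z axis and vertical below 0.25 rad and contact force between caddy and hook_stand above 1 N and contact force between the fingers and caddy below 0.1 N and linear speed of caddy below 0.15 m/s), for 0.3 s.
2. the other tin lies squarely on the bottom tin, let go (horizontal distance between loose_tin and base_tin below 0.008 m and angle between the x axis of loose_tin and the x axis of base_tin, either way round below 0.12 rad and z of loose_tin in the frame of base_tin between 0.028 and 0.036 m and angle between each of loose_tin, base_tin's own z axis and vertical below 0.05 rad and contact force between the fingers and loose_tin below 0.1 N and linear speed of each of loose_tin, base_tin below 0.02 m/s), for 0.3 s.
At the end, for the whole second after the job is handed in: Caddy hangs let go (below 0.15 m/s), bar across both prongs: bar middle within 25 mm of mid-prongs, between tips and upright, 212-226 mm up, caddy within 0.25 rad of upright, weight on stand. Loose tin let go, flat, at rest on base_tin: centres within 8 mm, edges within 0.12 rad (all of step 1 and all of step 2); the robot touches nothing.
It fails at once if the bottom tin is shifted by more than 40 mm (distance of base_tin from where it was at the start of the episode above 0.04 m).
It fails at once if the caddy is let fall (faster than 0.6 m/s out of the fingers) (contact force between the fingers and caddy below 0.1 N and linear speed of caddy above 0.6 m/s).
It fails at once if the loose tin is let fall (faster than 0.6 m/s out of the fingers) (contact force between the fingers and loose_tin below 0.1 N and linear speed of loose_tin above 0.6 m/s).
It fails at once if a bystander is pushed away (over 40 mm) or tipped over (distance of any of oil_bottle, thread_cone, screwdriver from where it was at the start of the episode above 0.04 m or angle between any of oil_bottle, thread_cone's own z axis and vertical above 0.5 rad).
It also fails if it takes over 64 s, if anything falls off the work surface, if the arm or the gripper's body presses on something with over 40 N, if the wrist force passes 120 N, or if a joint passes its speed limit or range.

## Working session

There is one attempt and no reset: what is moved stays moved. The work goes in short steps, Python scripts to look and compute and a tool call to move; the robot and the scene stay as the last step left them, time stands still between calls to the robot, and variables do not carry over. Pictures are saved under pics/ and viewed, and the job is handed in when it is done.

Besides the shell and the picture viewer there is one more tool, called after "Call:" as a command line: name --argument value ..., lists and objects as JSON in quotes. drive_tool: Moves the arm, as the interface text tells. Its arguments: {"type":"object","properties":{"rows":{"type":"array"},"grip_force":{"type":"number"}},"required":["rows"]}

```bash
ls; mkdir -p pics; python3 - <<'E'
from bench import ctrl
import cv2
print(ctrl.get_state())
for n in ("side","top","wrist"):
    d=ctrl.get_image(n); cv2.imwrite(f"pics/{n}0.png",d["img"]); print(n,d["camera_matrix"],d["k1"],d["R"],d["t"])
E
```

```text
pics
{'time': 0.0, 'joint_positions': array([ 1.17112344,  0.3218607 , -0.0701094 ,  1.45166666,  0.0226124 ,
        1.37081042, -0.05692495]), 'qd': array([ 0.00133429,  0.00069404, -0.00215478, -0.00025735,  0.00033163,
       -0.00032161,  0.00185802]), 'joint_torque': array([-1.15099323e-03, -4.91284096e+01, -4.04575747e-01, -3.12525380e+01,
       -6.38302742e-02,  4.38011752e-02,  1.88743734e-04]), 'position': array([ 0.26109567, -0.59467703,  0.2354414 ]), 'tool_rot': array([-2.62958738,  1.71717594,  0.00265827]), 'ft_force': array([ 1.00541611, -0.88695992, -1.38034659]), 'torque': array([ 0.01420128, -0.0447879 , -0.03353217]), 'grip_width': 0.9992195459365998}
side [[589.93367702   0.         315.26082222]
 [  0.         589.93367702 227.0860706 ]
 [  0.           0.           1.        ]] -0.1801585485235655 [[-0.807014   -0.59028369 -0.01713404]
 [-0.44180256  0.62275987 -0.64574038]
 [ 0.39184041 -0.51355166 -0.76336478]] [0.44310557 0.35834866 1.01876035]
top [[597.19357765   0.         320.06282689]
 [  0.         597.19357765 239.20732808]
 [  0.           0.           1.        ]] -0.15340886105294002 [[-0.00866634 -0.99983817  0.01576483]
 [-0.98618437  0.00593779 -0.16554496]
 [ 0.16542457 -0.0169817  -0.98607623]] [-0.02357714  0.56268472  1.37828128]
wrist [[361.83643623   0.         320.96625173]
 [  0.         361.83643623 245.3584007 ]
 [  0.           0.           1.        ]] -0.0027233771450633905 [[ 0.40227229 -0.91551881 -0.00151928]
 [-0.87208979 -0.38369389  0.30370775]
 [-0.27863309 -0.12084826 -0.95276403]] [-0.64975425 -0.03804759  0.39074596]
```

View pics/side0.png

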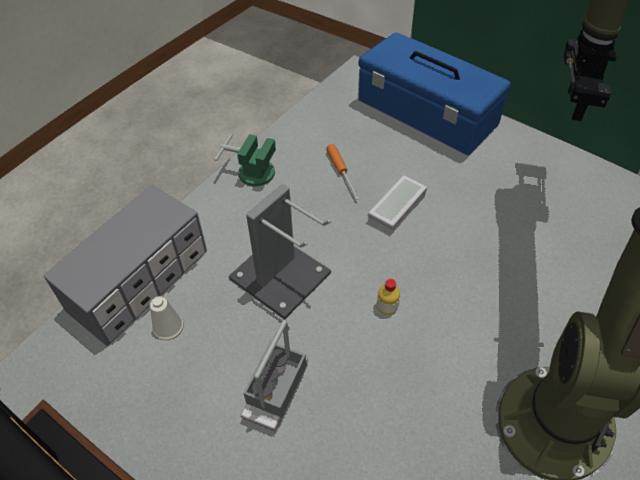

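View pics/top0.png

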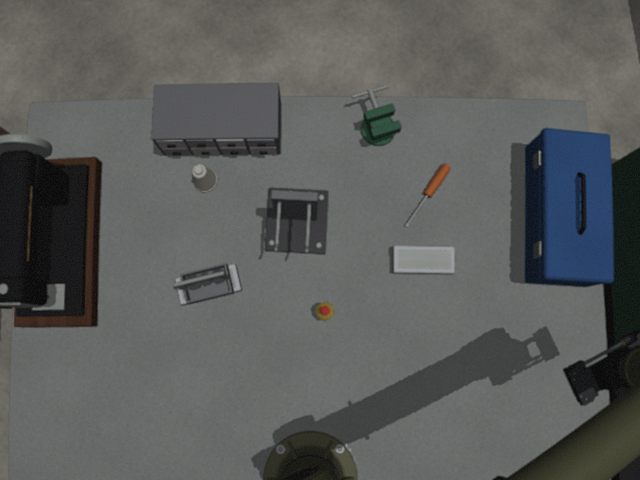

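View pics/wrist0.png

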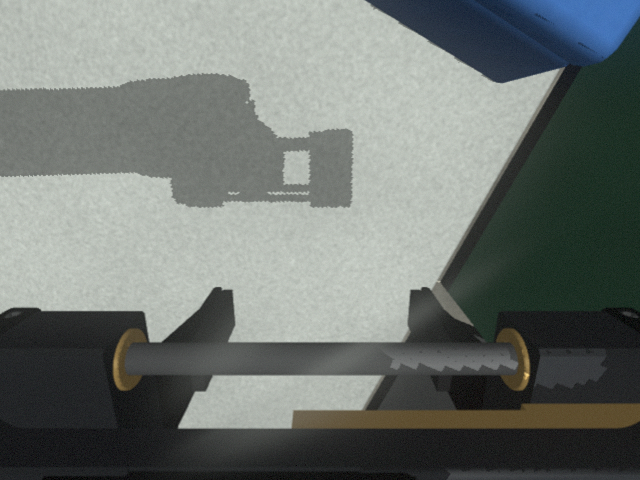

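The side view shows the caddy at (275,375), the stand at (270,250), the loose tin at (398,201) and the bottle at (388,297). In the top view they are at (208,283), (297,222), (424,260) and (324,311). Next I'll zoom in and measure.

```bash
cat > h.py <<'E'
import numpy as np, cv2
from bench import ctrl
def grab(n):
    return ctrl.get_image(n)
def rays(d,px):
    K=d["camera_matrix"];k1=d["k1"]
    p=np.atleast_2d(np.array(px,float)).reshape(-1,1,2)
    u=cv2.undistortPoints(p,K,np.array([k1,0,0,0.]),criteria=None) if False else cv2.undistortPointsIter(p,K,np.array([k1,0,0,0.]),None,None,(3,100,1e-10))
    u=u.reshape(-1,2); R=d["R"];t=d["t"]
    D=(np.c_[u,np.ones(len(u))])@R
    return -R.T@t, D
def onz(d,px,z):
    C,D=rays(d,px); return C+D*((z-C[2])/D[:,2])[:,None]
def proj(d,X):
    X=np.atleast_2d(np.array(X,float))
    return cv2.projectPoints(X,cv2.Rodrigues(d["R"])[0],d["t"],d["camera_matrix"],np.array([d["k1"],0,0,0.]))[0].reshape(-1,2)
def tri(ds,pxs):
    A=np.zeros((3,3));b=np.zeros(3);L=[]
    for d,p in zip(ds,pxs):
        C,D=rays(d,p);D=D[0]/np.linalg.norm(D[0]);M=np.eye(3)-np.outer(D,D);A+=M;b+=M@C;L.append((M,C))
    X=np.linalg.solve(A,b); return X,[float(np.linalg.norm(M@(X-C))) for M,C in L]
E
python3 - <<'E'
import cv2
t=cv2.imread('pics/top0.png');s=cv2.imread('pics/side0.png')
def c(im,x,y,w,h,k,n): cv2.imwrite('pics/'+n,cv2.resize(im[y:y+h,x:x+w],None,fx=k,fy=k,interpolation=cv2.INTER_CUBIC))
c(t,160,170,180,130,4.4,'t_a.png'); c(s,220,180,130,120,5,'s_a.png'); c(s,220,310,130,130,4.5,'s_b.png'); c(t,380,150,90,130,4.5,'t_b.png')
E
```

```text
(no output)
```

View pics/t_a.png

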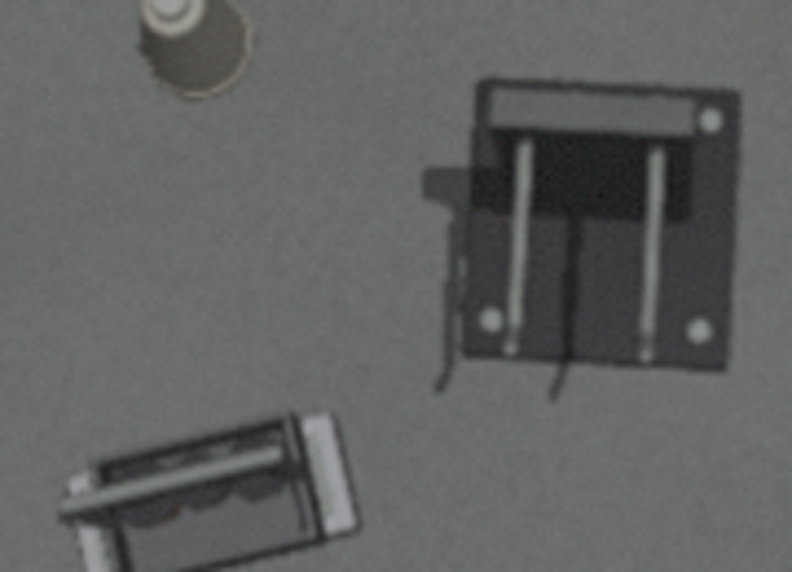

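View pics/s_a.png

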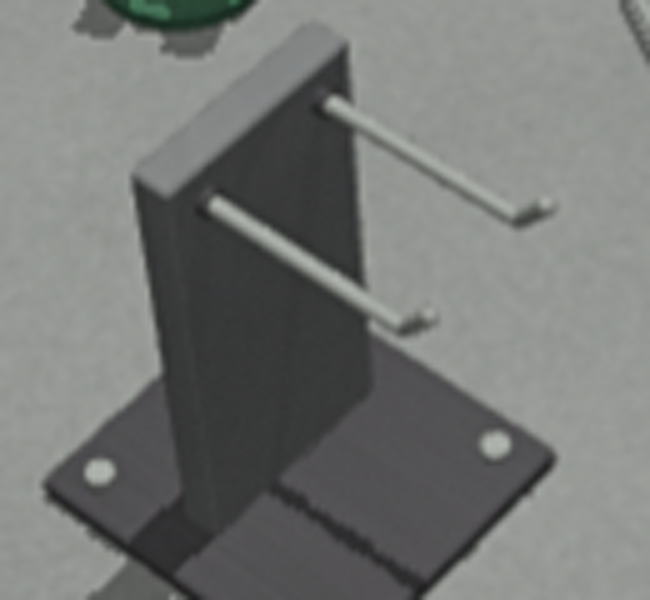

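View pics/s_b.png

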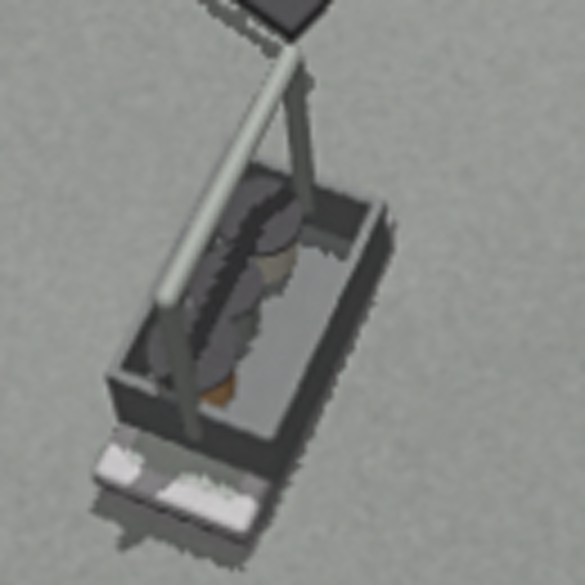

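View pics/t_b.png

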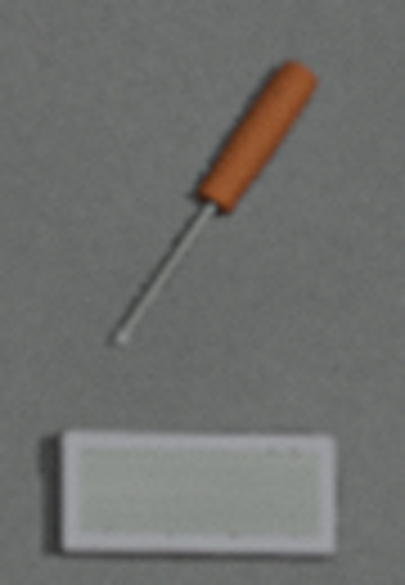

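```bash
cat > m1.py <<'E'
from h import *
top=grab("top");side=grab("side")
def u(P,o,k): return (np.array(P,float)+.5)/k-.5+np.array(o)
TA=lambda P:u(P,(160,170),4.4); TB=lambda P:u(P,(380,150),4.5); SA=lambda P:u(P,(220,180),5); SB=lambda P:u(P,(220,310),4.5)
np.set_printoptions(precision=4,suppress=True)
def rep(n,A):
    print(n,A[:,:2].tolist() and np.round(A,4).tolist()); 
h=onz(top,TA([(62,512),(282,453)]),.169); rep('handle top',h); print(h.mean(0),np.linalg.norm(h[1]-h[0]),'dir',np.degrees(np.arctan2(*(h[0]-h[1])[[1,0]])))
for a,b in (((62,512),(168,298)),((282,453),(290,52))): print('tri',tri((top,side),(TA(a),SB(b))))
e=onz(top,TA([(333,413),(357,528)]),.032); rep('base edge -y',e); print(np.linalg.norm(e[1]-e[0]),np.degrees(np.arctan2(*(e[0]-e[1])[[1,0]])))
up=onz(top,TA([(492,90),(695,98),(693,136),(490,130)]),.228); rep('upright',up);print(up.mean(0),np.linalg.norm(up[1]-up[0]))
bp=onz(top,TA([(477,80),(740,92),(728,370),(463,355)]),.012); rep('plate',bp);print(bp.mean(0),[np.linalg.norm(bp[i]-bp[i-1]) for i in range(4)])
pr=onz(top,TA([(524,142),(512,345),(656,150),(647,353)]),.2135); rep('prongs',pr); print(pr[[1,3]].mean(0), [np.degrees(np.arctan2(*(pr[i]-pr[i+1])[[1,0]])) for i in (0,2)])
for a,b in (((511,350),(430,315)),((646,355),(549,203))): print('tri tip',tri((top,side),(TA(a),SA(b))))
lt=onz(top,TB([(62,432),(335,436),(335,553),(64,550)]),.032); rep('loose',lt);print(lt.mean(0),[np.linalg.norm(lt[i]-lt[i-1]) for i in range(4)])
print('bottle',onz(top,[(324,311)],.085))
E
python3 m1.py
```

```text
handle top [[0.4413, 0.2922, 0.169], [0.4701, 0.1835, 0.169]]
[0.4557 0.2379 0.169 ] 0.11244668050701168 dir 104.86156190330692
tri (array([0.4425, 0.2922, 0.1733]), [0.0018061768428285529, 0.0018061768428285895])
tri (array([0.4724, 0.185 , 0.1657]), [0.00211366961920055, 0.0021136696192007192])
base edge -y [[0.5072, 0.1759, 0.032], [0.4444, 0.1621, 0.032]]
0.06433688743832823 12.393086399163543
upright [[0.6379, 0.0771, 0.228], [0.6334, -0.0202, 0.228], [0.6147, -0.0191, 0.228], [0.6182, 0.078, 0.228]]
[0.6261 0.0289 0.228 ] 0.09744611622971894
plate [[0.6987, 0.0999, 0.012], [0.6909, -0.0486, 0.012], [0.5325, -0.0402, 0.012], [0.5418, 0.1066, 0.012]]
[0.616  0.0294 0.012 ] [np.float64(0.15704590640374072), np.float64(0.14866244129518177), np.float64(0.1585963794672146), np.float64(0.14709350600934898)]
prongs [[0.6156, 0.0624, 0.2135], [0.5164, 0.0678, 0.2135], [0.6113, -0.0014, 0.2135], [0.5121, 0.0035, 0.2135]]
[0.5143 0.0356 0.2135] [np.float64(-3.114299086621582), np.float64(-2.786832347593935)]
tri tip (array([0.5131, 0.0681, 0.228 ]), [0.0014729601139038609, 0.0014729601139038609])
tri tip (array([0.5095, 0.0041, 0.229 ]), [0.0006500559252486544, 0.0006500559252486426])
loose [[0.5483, -0.2052, 0.032], [0.5451, -0.3542, 0.032], [0.4814, -0.3514, 0.032], [0.4845, -0.2045, 0.032]]
[ 0.5148 -0.2788  0.032 ] [np.float64(0.0637568408805803), np.float64(0.14900846614203211), np.float64(0.06368561373159734), np.float64(0.14691761631519976)]
bottle [[ 0.39   -0.0346  0.085 ]]
```

```bash
cat >> h.py <<'E'
from scipy.spatial.transform import Rotation as Ro
np.set_printoptions(precision=4,suppress=True)
def st():
    s=ctrl.get_state(); R=Ro.from_rotvec(s["tool_rot"]).as_matrix(); return s,R
def plan(*wps):
    """wps: (x,y,z,yawdeg of tool x)"""
    s,R=st(); yaw=np.degrees(np.arctan2(R[1,0],R[0,0]))
    print('t',s["time"],'pos',s["position"],'yaw',round(yaw,2),'tilt',R[2],'F',s["ft_force"],'w',round(s["grip_width"]*87,1))
    for w in wps:
        d=R.T@(np.array(w[:3])-s["position"])/.3; sp=-(((w[3]-yaw)+180)%360-180)/180
        print(w,'->',np.round(d,4),round(sp,4))
E
python3 -c "
from h import *
plan((.54,-.2,.30,-21),(.56,0,.31,0),(.456,.238,.30,14.9))"
```

```text
t 0.25 pos [ 0.2612 -0.5949  0.2361] yaw -66.29 tilt [-0.0008  0.0001 -1.    ] F [0.2814 0.1265 0.5685] w 87.3
(0.54, -0.2, 0.3, -21) -> [-0.8319 -1.3802 -0.2125] -0.2516
(0.56, 0, 0.31, 0) -> [-1.4155 -1.7093 -0.2454] -0.3683
(0.456, 0.238, 0.3, 14.9) -> [-2.2812 -1.7109 -0.2113] -0.451
```

Call:
drive_tool --rows '[[[-0.08, -0.14, -0.05, -0.03, 0], [-0.19, -0.3, -0.1, -0.07, 0], [-0.3, -0.48, -0.15, -0.11, 0], [-0.41, -0.66, -0.2, -0.15, 0], [-0.5, -0.82, -0.21, -0.18, 0], [-0.6, -0.99, -0.22, -0.2, 0], [-0.6, -0.99, -0.22, -0.2, 0]]]'

```text
time: 1.12
position: [0.4647, -0.3049, 0.3033]
tool_rot: [-3.035, 0.804, -0.003]
ft_force: [0.2, -0.3, 0.5]
grip_width: 1.003
```

```bash
python3 -c "
from h import *
plan((.54,-.2,.30,-21),(.56,0,.31,0),(.54,0.1,.30,8))"
```

```text
t 1.125 pos [ 0.4647 -0.3049  0.3033] yaw -29.66 tilt [ 0.0014 -0.0024 -1.    ] F [ 0.1955 -0.3248  0.4787] w 87.3
(0.54, -0.2, 0.3, -21) -> [ 0.0451 -0.4281  0.012 ] -0.0481
(0.56, 0, 0.31, 0) -> [-0.2268 -1.0405 -0.0203] -0.1648
(0.54, 0.1, 0.3, 8) -> [-0.4497 -1.2971  0.0134] -0.2092
```

Call:
drive_tool --rows '[[[0.01, -0.15, 0, -0.02, 0], [0.02, -0.3, 0, -0.04, 0], [0, -0.45, 0, -0.06, 0], [-0.05, -0.6, -0.01, -0.09, 0], [-0.1, -0.75, -0.01, -0.12, 0], [-0.15, -0.88, -0.02, -0.15, 0], [-0.22, -0.99, -0.02, -0.17, 0], [-0.22, -0.99, -0.02, -0.17, 0]]]'

```text
time: 2.12
position: [0.5532, -0.017, 0.3087]
tool_rot: [-3.141, -0.018, -0.0]
ft_force: [-0.1, -0.1, 0.9]
grip_width: 1.0
```

```bash
python3 -c "
from h import *
plan((.53,0.1,.30,8),(.456,.238,.30,14.9))"
```

```text
t 2.125 pos [ 0.5532 -0.017   0.3087] yaw 0.67 tilt [ 0.0001 -0.0009 -1.    ] F [-0.0895 -0.1427  0.8906] w 87.0
(0.53, 0.1, 0.3, 8) -> [-0.0729 -0.3907  0.0295] -0.0407
(0.456, 0.238, 0.3, 14.9) -> [-0.3142 -0.8536  0.0298] -0.0791
```

Call:
drive_tool --rows '[[[-0.03, -0.13, 0.01, -0.02, 0], [-0.06, -0.27, 0.02, -0.03, 0], [-0.11, -0.42, 0.03, -0.04, 0], [-0.17, -0.57, 0.03, -0.06, 0], [-0.24, -0.72, 0.03, -0.07, 0], [-0.315, -0.855, 0.03, -0.08, 0], [-0.315, -0.855, 0.03, -0.08, 0], [-0.315, -0.855, 0.03, -0.08, 0]]]'

```text
time: 3.12
position: [0.4581, 0.2338, 0.2993]
tool_rot: [3.115, 0.4, 0.0]
ft_force: [0.8, -0.3, -0.3]
grip_width: 1.0
```

```bash
python3 -c "
from h import *
plan((.456,.238,.162,14.9))
for n in ('wrist','side','top'):
    d=grab(n);cv2.imwrite(f'pics/{n}1.png',d['img'])
d=grab('wrist')
s=d['img']
a=np.radians(104.9);u=np.array([np.cos(a),np.sin(a),0]);c=np.array([.456,.238,.167])
print(proj(d,[c-.053*u,c,c+.053*u]))
"
```

```text
t 3.125 pos [0.4581 0.2338 0.2993] yaw 14.64 tilt [-0.      0.0014 -1.    ] F [ 0.8122 -0.3238 -0.3379] w 87.0
(0.456, 0.238, 0.162, 14.9) -> [-0.0031 -0.016   0.4578] -0.0014
[[321.3521 292.2545]
 [320.9572 231.8602]
 [320.5158 164.3646]]
```

View pics/wrist1.png

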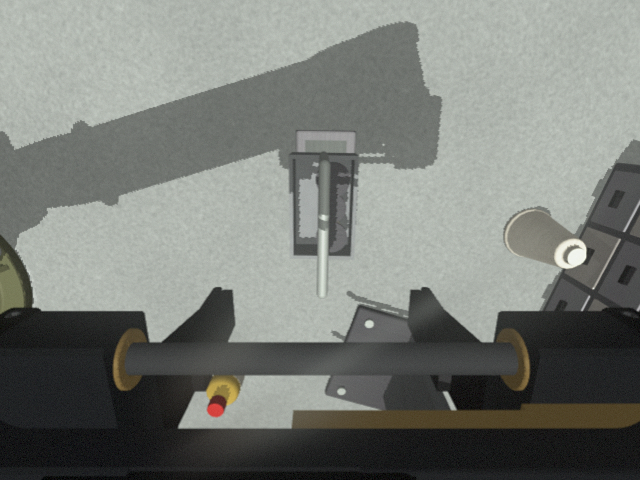

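View pics/side1.png

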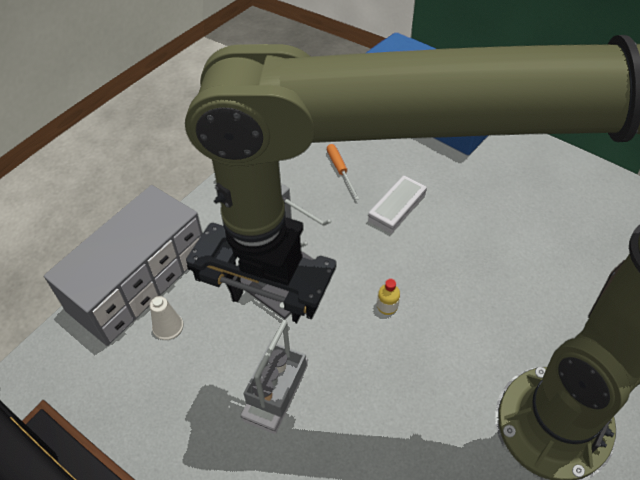

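The wrist view shows the bar running from about (323,153) to (322,296), which is within 2 px of the prediction from the top view. I'll check the middle point and then descend.

```bash
python3 -c "
from h import *
d=grab('wrist')
h=onz(d,[(323.5,154),(321.5,296.5)],.169);print(h,h.mean(0),np.linalg.norm(h[1]-h[0]),np.degrees(np.arctan2(*(h[0]-h[1])[[1,0]])))
plan((.456,.238,.163,15))
"
```

```text
[[0.4425 0.2975 0.169 ]
 [0.4704 0.1842 0.169 ]] [0.4565 0.2408 0.169 ] 0.1167445088392152 103.84961329348684
t 3.375 pos [0.4585 0.2336 0.2993] yaw 14.57 tilt [-0.0004  0.0001 -1.    ] F [ 1.1754  0.8627 -0.0158] w 86.8
(0.456, 0.238, 0.163, 15) -> [-0.0041 -0.0163  0.4544] -0.0024
```

Call:
drive_tool --rows '[[[0, 0, 0.2, 0, 0], [0, 0, 0.2, 0, 0], [0, 0, 0.2, 0, 0]]]' --grip_force 40

```text
time: 3.75
position: [0.4588, 0.235, 0.2412]
tool_rot: [-3.115, -0.401, -0.003]
ft_force: [-0.1, 0.3, 0.5]
grip_width: 1.002
```

```bash
python3 -c "
from h import *
plan((.456,.239,.163,14.5))
"
```

```text
t 3.75 pos [0.4588 0.235  0.2412] yaw 14.67 tilt [ 0.0017 -0.0006 -1.    ] F [-0.0614  0.3324  0.4667] w 87.2
(0.456, 0.239, 0.163, 14.5) -> [-0.006  -0.015   0.2605] 0.001
```

Call:
drive_tool --rows '[[[-0.006, -0.012, 0.06, 0, 0], [-0.006, -0.012, 0.13, 0, 0], [-0.006, -0.012, 0.2, 0, 0], [-0.006, -0.012, 0.24, 0, 0], [-0.006, -0.012, 0.26, 0, 0], [-0.006, -0.012, 0.26, 0, 0], [-0.006, -0.012, 0.26, 0, 0]]]' --grip_force 40

```text
time: 4.62
position: [0.4556, 0.2381, 0.1622]
tool_rot: [-3.116, -0.402, -0.002]
ft_force: [0.8, 0.1, 0.5]
grip_width: 0.999
```

```bash
python3 -c "
from h import *
plan((.456,.239,.163,14.5))
for n in ('wrist','side'):
    d=grab(n);cv2.imwrite(f'pics/{n}2.png',d['img'] if n=='wrist' else cv2.resize(d['img'][230:430,180:400],None,fx=3,fy=3))
"
```

```text
t 4.625 pos [0.4556 0.2381 0.1622] yaw 14.71 tilt [ 0.0013 -0.0001 -1.    ] F [0.825  0.1252 0.5337] w 86.9
(0.456, 0.239, 0.163, 14.5) -> [ 0.0019 -0.0025 -0.0026] 0.0012
```

View pics/wrist2.png

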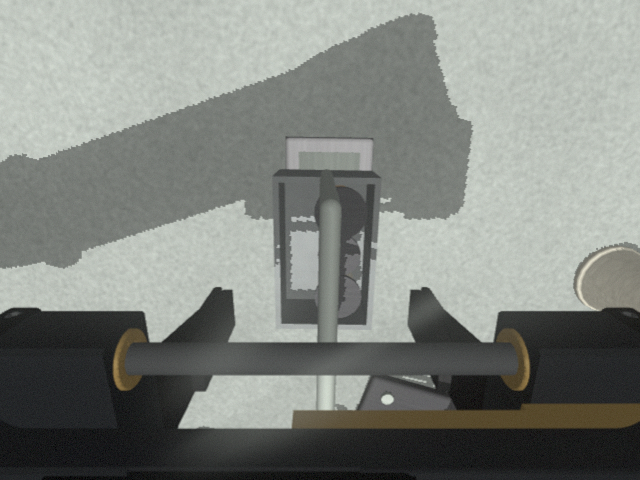

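View pics/side2.png

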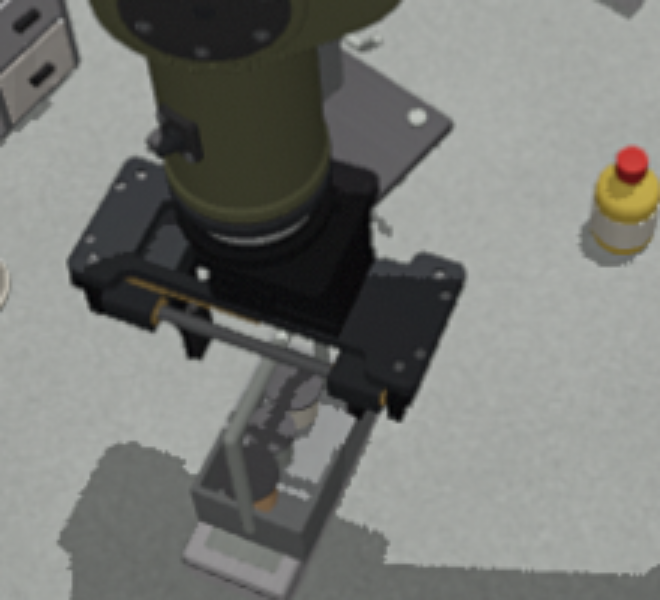

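The bar is between the fingers, about 2 mm off centre towards tool +x. I'll nudge over and close.

Call:
drive_tool --rows '[[[0.006, 0, 0, 0, 0], [0.006, 0, 0, 0, 120], [0.006, 0, 0, 0, 255], [0.006, 0, 0, 0, 255], [0.006, 0, 0, 0, 255], [0.006, 0, 0, 0, 255], [0.006, 0, 0, 0, 255], [0.006, 0, 0, 0, 255], [0.006, 0, 0, 0, 255]]]' --grip_force 40

```text
time: 5.85
position: [0.4569, 0.2383, 0.1615]
tool_rot: [3.116, 0.402, -0.0]
ft_force: [0.5, 0.2, -0.2]
grip_width: 0.173
```

Call:
drive_tool --rows '[[[0, 0, 0, 0, 255], [0, 0, 0, 0, 255], [0, 0, 0, 0, 255], [0, 0, 0, 0, 255]]]'

```text
time: 6.35
position: [0.4569, 0.2384, 0.1615]
tool_rot: [-3.116, -0.402, -0.0]
ft_force: [1.0, 0.9, -2.0]
grip_width: 0.088
```

Call:
drive_tool --rows '[[[0, 0, -0.02, 0, 255], [0, 0, -0.05, 0, 255], [0, 0, -0.09, 0, 255], [0, 0, -0.14, 0, 255], [0, 0, -0.19, 0, 255], [0, 0, -0.24, 0, 255], [0, 0, -0.28, 0, 255], [0, 0, -0.31, 0, 255], [0, 0, -0.32, 0, 255], [0, 0, -0.32, 0, 255]]]'

```text
time: 7.6
position: [0.4568, 0.2382, 0.2574]
tool_rot: [3.116, 0.402, -0.001]
ft_force: [-0.3, 0.0, -3.8]
grip_width: 0.084
```

```bash
python3 -c "
from h import *
plan((.45,.13,.257,5),(.45,.0391,.257,-2.4))
for n in ('wrist','side','top'):
    d=grab(n);cv2.imwrite(f'pics/{n}3.png',d['img'])
"
```

```text
t 7.6 pos [0.4568 0.2382 0.2574] yaw 14.71 tilt [-0.0003  0.0001 -1.    ] F [-0.2511  0.0244 -3.8411] w 7.3
(0.45, 0.13, 0.257, 5) -> [-0.1136  0.3431  0.0013] 0.0539
(0.45, 0.0391, 0.257, -2.4) -> [-0.1905  0.6362  0.0014] 0.095
```

View pics/wrist3.png

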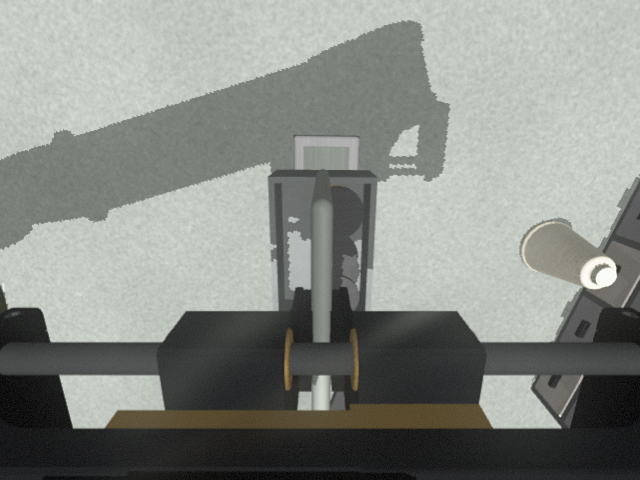

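View pics/side3.png

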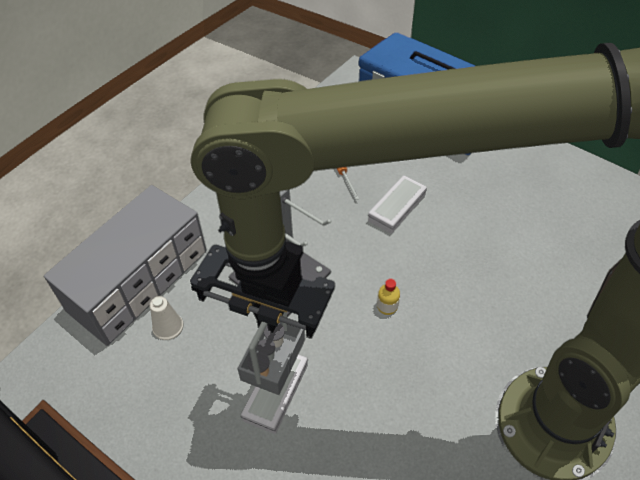

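The caddy is lifted and level, with the bar running along tool y at column 322. I'll go to a point in front of the prong tips, turning to the stand's yaw.

Call:
drive_tool --rows '[[[-0.02, 0.03, 0, 0.005, 255], [-0.04, 0.09, 0, 0.015, 255], [-0.06, 0.17, 0, 0.03, 255], [-0.09, 0.26, 0, 0.045, 255], [-0.12, 0.36, 0, 0.06, 255], [-0.14, 0.45, 0, 0.075, 255], [-0.16, 0.53, 0, 0.085, 255], [-0.18, 0.59, 0, 0.095, 255], [-0.19, 0.625, 0, 0.098, 255], [-0.19, 0.635, 0, 0.098, 255], [-0.19, 0.635, 0, 0.098, 255], [-0.19, 0.635, 0, 0.098, 255]]]'

```text
time: 9.25
position: [0.4502, 0.0406, 0.2575]
tool_rot: [-3.14, 0.078, 0.0]
ft_force: [-0.4, 0.1, -3.5]
grip_width: 0.087
```

```bash
python3 -c "
from h import *
plan((.45,.0391,.257,-2.9),(.547,.0339,.257,-2.9))
for n in ('wrist','side','top'):
    d=grab(n);cv2.imwrite(f'pics/{n}4.png',d['img'])
"
```

```text
t 9.25 pos [0.4502 0.0406 0.2575] yaw -2.83 tilt [-0.0001 -0.0004 -1.    ] F [-0.4032  0.0724 -3.5117] w 7.6
(0.45, 0.0391, 0.257, -2.9) -> [-0.0003  0.0049  0.0018] 0.0004
(0.547, 0.0339, 0.257, -2.9) -> [0.3235 0.0062 0.0017] 0.0004
```

View pics/side4.png

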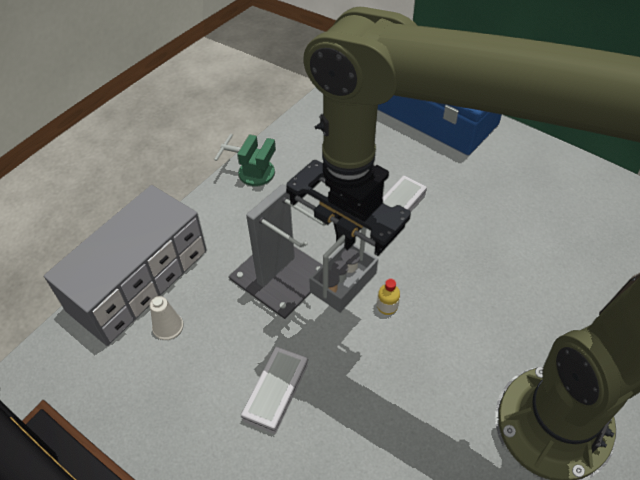

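View pics/top4.png

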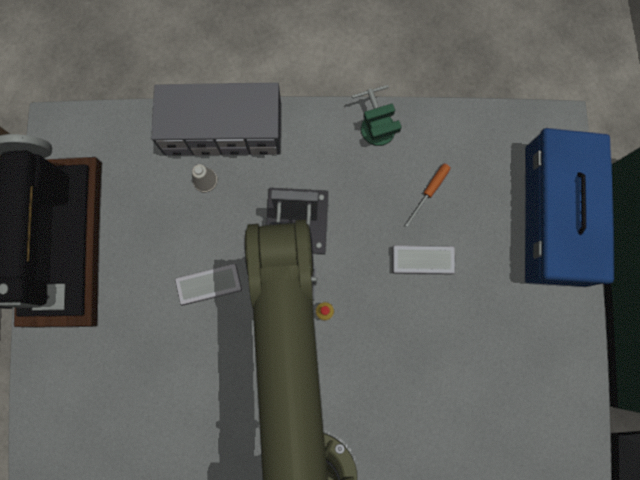

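View pics/wrist4.png

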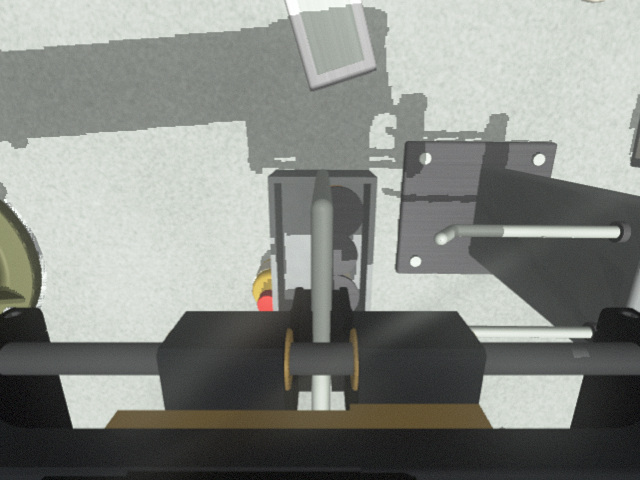

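```bash
python3 -c "
from h import *
d=grab('wrist')
p=onz(d,[(500,232),(610,232.5),(480,331.5),(590,333)],.2125);print(p)
print('tip',onz(d,[(441,239)],.229))
print('bar far end',onz(d,[(322,172)],.262), 'upright', onz(d,[(322,200)],.2665))
print('tin corners',onz(d,[(312,87),(375,67)],.032))
print(np.degrees(np.arctan2(p[1,1]-p[0,1],p[1,0]-p[0,0])),np.degrees(np.arctan2(p[3,1]-p[2,1],p[3,0]-p[2,0])))
"
```

```text
[[ 0.5493  0.0645  0.2125]
 [ 0.6102  0.0612  0.2125]
 [ 0.5435  0.0023  0.2125]
 [ 0.6102 -0.0021  0.2125]]
tip [[0.5115 0.0673 0.229 ]]
bar far end [[0.453  0.1073 0.262 ]] upright [[0.4524 0.0972 0.2665]]
tin corners [[0.4468 0.1622 0.032 ]
 [0.5066 0.1765 0.032 ]]
-3.1176899518018235 -3.7901829983013275
```

The prongs' midline agrees with the top view to within 1 mm. Moving straight in over the prongs.

Call:
drive_tool --rows '[[[0.02, 0.005, 0, 0, 255], [0.05, 0.005, 0, 0, 255], [0.1, 0.006, 0, 0, 255], [0.15, 0.006, 0, 0, 255], [0.2, 0.006, 0, 0, 255], [0.25, 0.006, 0, 0, 255], [0.29, 0.006, 0, 0, 255], [0.315, 0.006, 0, 0, 255], [0.325, 0.006, 0, 0, 255], [0.325, 0.006, 0, 0, 255], [0.325, 0.006, 0, 0, 255]]]'

```text
time: 10.82
position: [0.5471, 0.0328, 0.2576]
tool_rot: [3.14, -0.08, -0.0]
ft_force: [-0.3, -0.1, -3.2]
grip_width: 0.091
```

```bash
python3 -c "
from h import *
plan((.547,.0339,.216,-2.9))
for n in ('wrist','side'):
    d=grab(n);cv2.imwrite(f'pics/{n}5.png',d['img'] if n=='wrist' else cv2.resize(d['img'][140:330,200:420],None,fx=3,fy=3))
"
```

```text
t 10.825 pos [0.5471 0.0328 0.2576] yaw -2.92 tilt [-0.      0.0004 -1.    ] F [-0.3404 -0.1149 -3.2097] w 7.9
(0.547, 0.0339, 0.216, -2.9) -> [-0.0006 -0.0037  0.1388] -0.0001
```

View pics/side5.png

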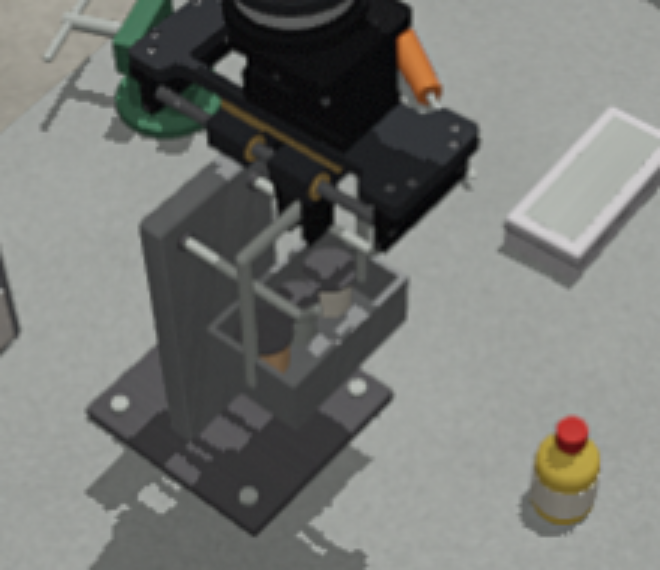

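View pics/wrist5.png

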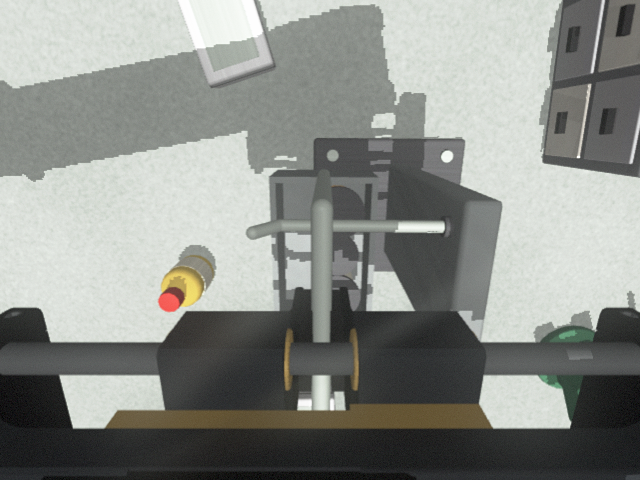

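The bar sits between the tips and the upright, and the handle upright passes outside the prong. Lowering.

Call:
drive_tool --rows '[[[0, -0.002, 0.02, 0, 255], [0, -0.002, 0.05, 0, 255], [0, -0.002, 0.08, 0, 255], [0, -0.002, 0.105, 0, 255], [0, -0.002, 0.12, 0, 255], [0, -0.002, 0.13, 0, 255], [0, -0.002, 0.135, 0, 255], [0, -0.002, 0.135, 0, 255]]]'

```text
time: 11.92
position: [0.5475, 0.0334, 0.2171]
tool_rot: [3.141, -0.08, 0.0]
ft_force: [0.3, -1.1, -2.9]
grip_width: 0.092
```

Call:
drive_tool --rows '[[[0, 0, 0.003, 0, 255], [0, 0, 0.006, 0, 255], [0, 0, 0.009, 0, 255], [0, 0, 0.009, 0, 255]]]'

```text
time: 12.42
position: [0.5474, 0.0334, 0.2142]
tool_rot: [3.14, -0.08, -0.0]
ft_force: [-0.2, -0.8, -2.8]
grip_width: 0.085
```

Call:
drive_tool --rows '[[[0, 0, 0.003, 0, 255], [0, 0, 0.006, 0, 255], [0, 0, 0.006, 0, 255]]]'

```text
time: 12.8
position: [0.5474, 0.0334, 0.2124]
tool_rot: [3.14, -0.08, -0.0]
ft_force: [-0.3, 0.7, -2.6]
grip_width: 0.088
```

Call:
drive_tool --rows '[[[0, 0, 0.003, 0, 255], [0, 0, 0.006, 0, 255], [0, 0, 0.006, 0, 255]]]'

```text
time: 13.18
position: [0.5476, 0.0334, 0.2118]
tool_rot: [3.14, -0.08, 0.001]
ft_force: [-4.1, -0.1, 5.2]
grip_width: 0.088
```

The wrist force went from -2.6 to +5.2 N, so the bar is seated. Opening part way.

Call:
drive_tool --rows '[[[0, 0, 0, 0, 220], [0, 0, 0, 0, 200], [0, 0, 0, 0, 180], [0, 0, 0, 0, 150], [0, 0, 0, 0, 130], [0, 0, 0, 0, 130], [0, 0, 0, 0, 130]]]'

```text
time: 14.05
position: [0.5475, 0.0333, 0.2107]
tool_rot: [3.14, -0.08, -0.0]
ft_force: [-0.7, 0.3, 0.1]
grip_width: 0.487
```

```bash
python3 -c "
from h import *
plan((.547,.0339,.216,-2.9))
for n in ('wrist','side'):
    d=grab(n);cv2.imwrite(f'pics/{n}6.png',d['img'] if n=='wrist' else cv2.resize(d['img'][140:330,200:420],None,fx=3,fy=3))
"
```

```text
t 14.05 pos [0.5475 0.0333 0.2107] yaw -2.93 tilt [-0.      0.0001 -1.    ] F [-0.6544  0.3205  0.095 ] w 42.4
(0.547, 0.0339, 0.216, -2.9) -> [-0.0016 -0.0018 -0.0177] -0.0002
```

View pics/side6.png

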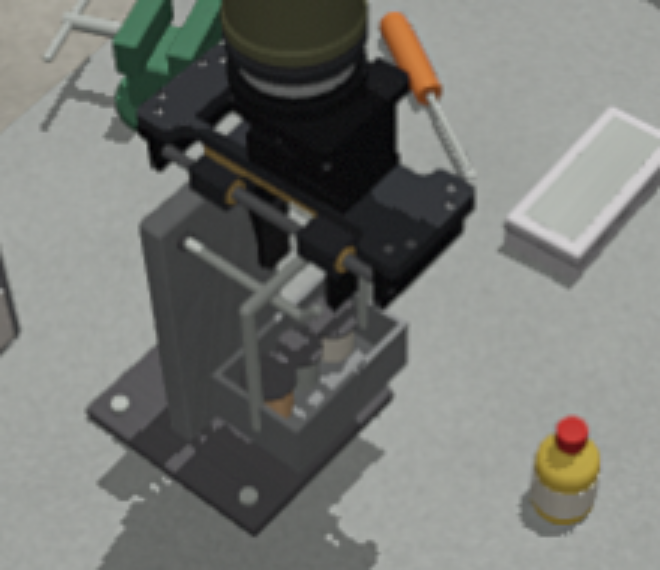

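View pics/wrist6.png

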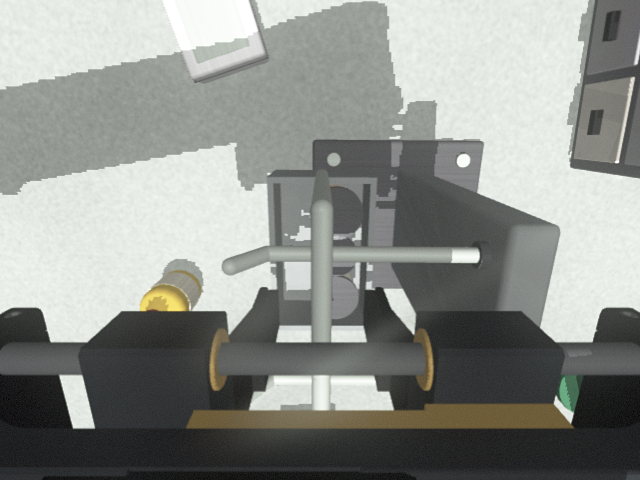

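The bar lies across the prongs and the fingers are clear of it. Retreating straight up.

Call:
drive_tool --rows '[[[0, 0, -0.03, 0, 130], [0, 0, -0.08, 0, 130], [0, 0, -0.15, 0, 130], [0, 0, -0.22, 0, 130], [0, 0, -0.29, 0, 130], [0, 0, -0.35, 0, 80], [0, 0, -0.38, 0, 0], [0, 0, -0.38, 0, 0], [0, 0, -0.38, 0, 0]]]'

```text
time: 15.28
position: [0.5471, 0.0333, 0.3239]
tool_rot: [3.14, -0.08, -0.002]
ft_force: [0.3, 0.3, 0.0]
grip_width: 0.855
```

```bash
python3 -c "
from h import *
plan((.53,-.15,.32,-2),(.515,-.279,.32,-2))
d=grab('top');cv2.imwrite('pics/top7.png',cv2.resize(d['img'][150:330,150:350],None,fx=3.5,fy=3.5))
d=grab('side');cv2.imwrite('pics/side7.png',cv2.resize(d['img'][140:330,200:420],None,fx=3,fy=3))
"
```

```text
t 15.275 pos [0.5471 0.0333 0.3239] yaw -2.93 tilt [-0.0014  0.0002 -1.    ] F [0.329  0.3269 0.0085] w 74.3
(0.53, -0.15, 0.32, -2) -> [-0.0257  0.6131  0.0132] -0.0051
(0.515, -0.279, 0.32, -2) -> [-0.0537  1.0451  0.0133] -0.0051
```

View pics/side7.png

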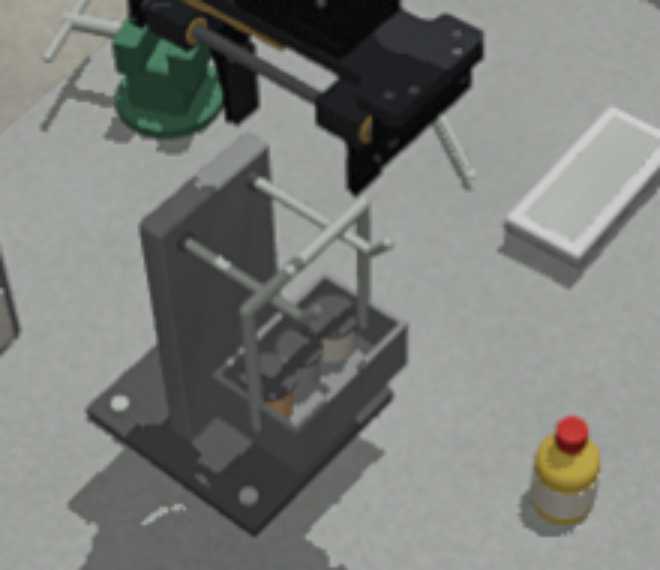

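View pics/top7.png

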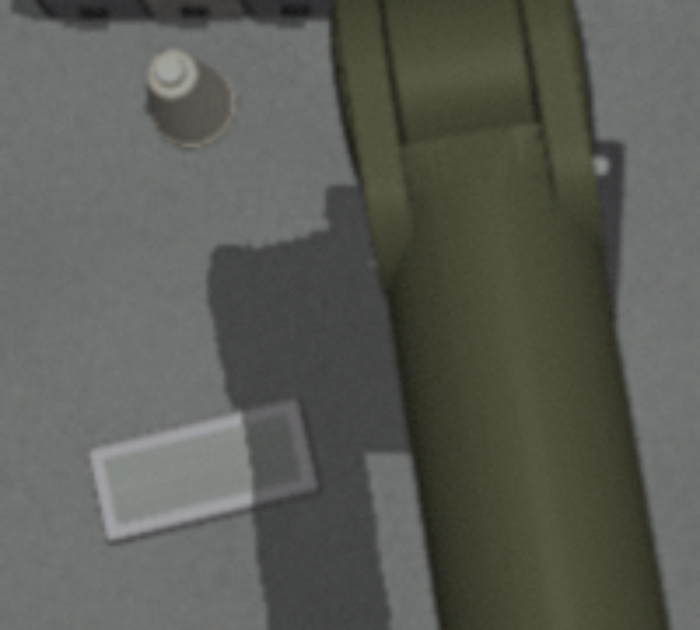

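The caddy hangs level on both prongs. The base tin's top corners in the crop are at about (92,452), (297,402), (317,488) and (108,542). Now going over to the loose tin.

Call:
drive_tool --rows '[[[-0.005, 0.06, 0, 0, 0], [-0.01, 0.17, 0, 0, 0], [-0.015, 0.3, 0, 0, 0], [-0.02, 0.44, 0, 0, 0], [-0.025, 0.58, 0, 0, 0], [-0.035, 0.72, 0, 0, 0], [-0.045, 0.85, 0, 0, 0], [-0.05, 0.94, 0, 0, 0], [-0.053, 0.99, 0.01, 0, 0], [-0.053, 0.99, 0.01, 0, 0], [-0.053, 0.99, 0.01, 0, 0]]]'

```text
time: 16.75
position: [0.5169, -0.2607, 0.3217]
tool_rot: [-3.14, 0.077, -0.0]
ft_force: [-0.3, 1.4, -0.7]
grip_width: 1.002
```

```bash
python3 -c "
from h import *
plan((.515,-.279,.32,-2))
d=grab('wrist');cv2.imwrite('pics/wrist8.png',d['img'])
d=grab('top');cv2.imwrite('pics/top8.png',cv2.resize(d['img'][240:320,160:260],None,fx=7,fy=7,interpolation=cv2.INTER_CUBIC))
d=grab('top')
px=(np.array([(92,452),(297,402),(317,488),(108,542)])+.5)/3.5-.5+150
b=onz(d,px,.032);print(b,b.mean(0),[np.linalg.norm(b[i]-b[i-1]) for i in range(4)]);e=(b[0]+b[3]-b[1]-b[2]);print('yaw',np.degrees(np.arctan2(e[1],e[0]))-90)
"
```

```text
t 16.75 pos [ 0.5169 -0.2607  0.3217] yaw -2.8 tilt [ 0.     -0.0009 -1.    ] F [-0.324   1.3505 -0.6851] w 87.1
(0.515, -0.279, 0.32, -2) -> [-0.0034  0.0614  0.0056] -0.0045
[[0.4708 0.3188 0.032 ]
 [0.5048 0.1778 0.032 ]
 [0.4457 0.1634 0.032 ]
 [0.4092 0.3062 0.032 ]] [0.4576 0.2415 0.032 ] [np.float64(0.06290755523757162), np.float64(0.1450749598064649), np.float64(0.06080470553709701), np.float64(0.14745135721095787)]
yaw 13.943526857079974
```

View pics/wrist8.png

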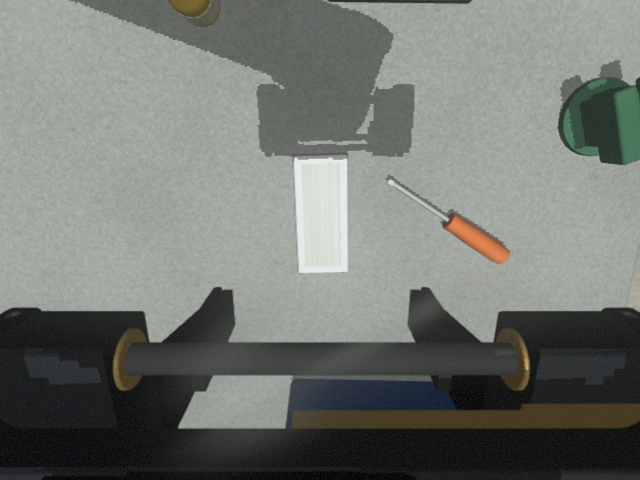

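View pics/top8.png

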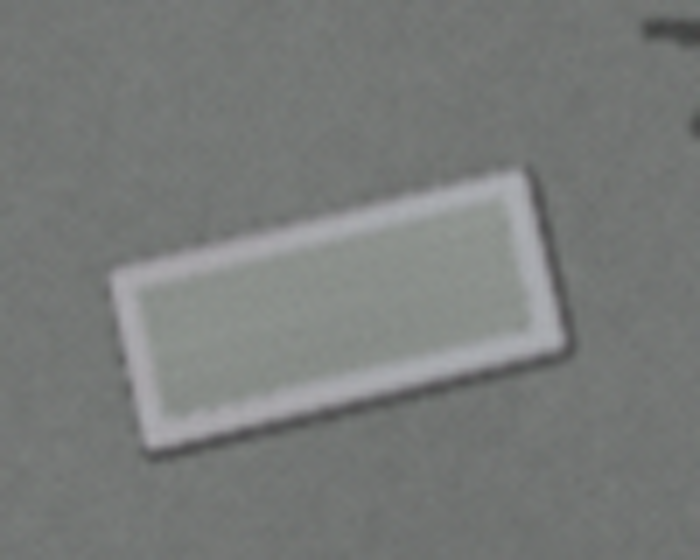

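In the wrist view the loose tin spans (293,156) to (348,272). The base tin is now unoccluded in the top view, so I'll measure both with masks.

```bash
cat > m2.py <<'E'
from h import *
def tin(d,roi,z=.032,thr=None,name=None,dbg=None):
    x,y,w,h=roi; k=4
    im=cv2.resize(d['img'][y:y+h,x:x+w],None,fx=k,fy=k,interpolation=cv2.INTER_CUBIC)
    g=cv2.GaussianBlur(im,(5,5),0)[:,:,0]
    bg=np.median(g); 
    t=thr or (bg+np.percentile(g,99))/2
    m=(g>t).astype(np.uint8)
    cs,_=cv2.findContours(m,cv2.RETR_EXTERNAL,cv2.CHAIN_APPROX_NONE); c=max(cs,key=lambda c:cv2.contourArea(cv2.convexHull(c)))
    hull=cv2.convexHull(c).reshape(-1,2)
    # to world plane, then min area rect (metric)
    pts=onz(d,(c.reshape(-1,2)+.5)/k-.5+np.array([x,y]),z)[:,:2]
    r=cv2.minAreaRect((pts*1000).astype(np.float32))
    (cx,cy),(a,b),ang=r
    if a>b: a,b,ang=b,a,ang-90
    ang=(ang+90)%180-90
    print(name,'c',round(cx/1000,4),round(cy/1000,4),'size',round(a,1),round(b,1),'yaw(x axis)',round(ang,2),'thr',t,'bg',bg)
    if dbg: cv2.drawContours(im,[c],-1,(0,0,255),1); cv2.imwrite(dbg,im)
if __name__=='__main__':
    d=grab('top')
    tin(d,(165,250,90,65),name='base',dbg='pics/d1.png'); tin(d,(385,235,80,50),name='loose',dbg='pics/d2.png')
    d=grab('wrist'); tin(d,(270,135,110,150),name='loose w',dbg='pics/d3.png',thr=225)
E
python3 m2.py; python3 -c "
import cv2,numpy as np
a=[cv2.imread(f'pics/d{i}.png') for i in (1,2)]
cv2.imwrite('pics/d12.png',np.vstack([np.pad(x,((0,0),(0,400-x.shape[1]),(0,0))) for x in a]))"
```

```text
base c 0.4592 0.2425 size 63.0 146.7 yaw(x axis) 13.81 thr 145.0 bg 117.0
loose c 0.5162 -0.2538 size 64.8 93.0 yaw(x axis) -1.62 thr 133.5 bg 94.0
loose w c 0.5155 -0.2809 size 61.4 142.8 yaw(x axis) -1.34 thr 225 bg 165.0
```

View pics/d12.png

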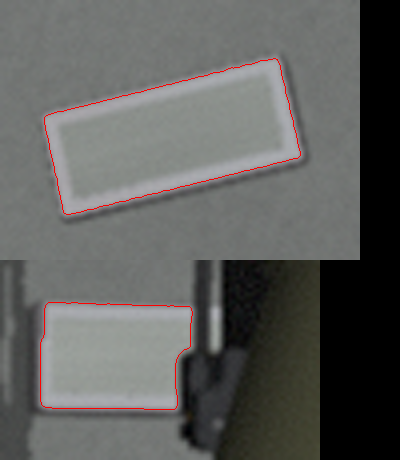

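View pics/d3.png

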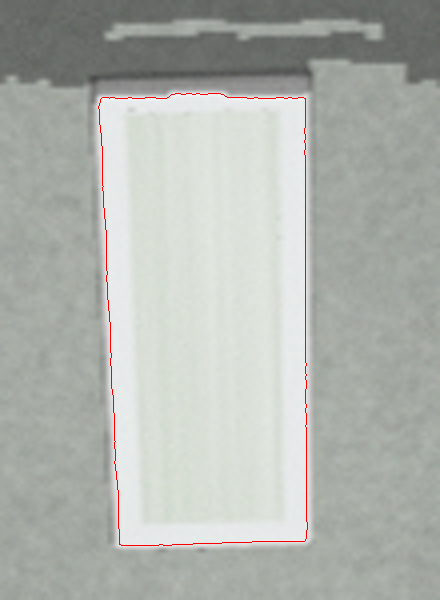

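The arm hides part of the loose tin from the top camera now, so I'll run the same measurement on the opening top picture. Neither the camera nor the tin has moved since.

```bash
python3 -c "
from m2 import *
d=grab('top'); d['img']=cv2.imread('pics/top0.png')
tin(d,(385,235,80,50),name='loose0')
plan((.515,-.280,.10,-1.5),(.515,-.280,.03,-1.5))
"
```

```text
loose0 c 0.5154 -0.2793 size 63.1 147.3 yaw(x axis) -1.3 thr 134.5 bg 109.0
t 17.05 pos [ 0.5167 -0.2618  0.322 ] yaw -2.87 tilt [ 0.0004  0.0003 -1.    ] F [ 0.1479 -1.0331 -0.2304] w 87.3
(0.515, -0.28, 0.1, -1.5) -> [-0.0028  0.0607  0.74  ] -0.0076
(0.515, -0.28, 0.03, -1.5) -> [-0.0029  0.0607  0.9734] -0.0076
```

Call:
drive_tool --rows '[[[-0.004, 0.03, 0.06, -0.008, 0], [-0.004, 0.061, 0.15, -0.008, 0], [-0.004, 0.061, 0.28, -0.008, 0], [-0.004, 0.061, 0.42, -0.008, 0], [-0.004, 0.061, 0.55, -0.008, 0], [-0.004, 0.061, 0.65, -0.008, 0], [-0.004, 0.061, 0.72, -0.008, 0], [-0.004, 0.061, 0.75, -0.008, 0], [-0.004, 0.061, 0.75, -0.008, 0], [-0.004, 0.061, 0.75, -0.008, 0]]]'

```text
time: 18.3
position: [0.515, -0.281, 0.098]
tool_rot: [3.14, -0.041, 0.003]
ft_force: [0.8, -0.5, 0.7]
grip_width: 1.0
```

```bash
python3 -c "
from m2 import *
plan((.515,-.280,.10,-1.4),(.515,-.280,.023,-1.4))
d=grab('wrist');cv2.imwrite('pics/wrist9.png',d['img'])
"
```

```text
t 18.3 pos [ 0.515 -0.281  0.098] yaw -1.49 tilt [ 0.0017  0.001  -1.    ] F [ 0.7518 -0.4742  0.7184] w 87.0
(0.515, -0.28, 0.1, -1.4) -> [-0.0002 -0.0033 -0.0068] -0.0005
(0.515, -0.28, 0.023, -1.4) -> [-0.0007 -0.0035  0.2498] -0.0005
```

View pics/wrist9.png

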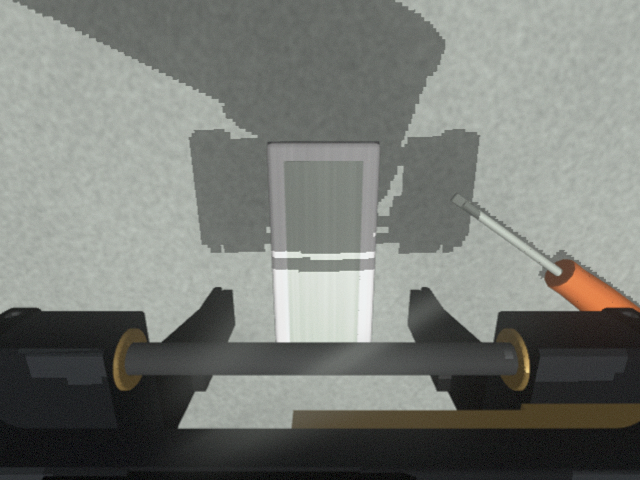

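The tin spans columns 268 to 379, centred and parallel between the jaws. Descending and gripping.

Call:
drive_tool --rows '[[[0.003, -0.003, 0.05, 0, 0], [0.003, -0.003, 0.11, 0, 0], [0.003, -0.003, 0.17, 0, 0], [0.003, -0.003, 0.22, 0, 0], [0.003, -0.003, 0.24, 0, 0], [0.003, -0.003, 0.245, 0, 0], [0.003, -0.003, 0.245, 0, 0], [0.003, -0.003, 0.245, 0, 100], [0.003, -0.003, 0.245, 0, 255], [0.003, -0.003, 0.245, 0, 255], [0.003, -0.003, 0.245, 0, 255], [0.003, -0.003, 0.245, 0, 255], [0.003, -0.003, 0.245, 0, 255], [0.003, -0.003, 0.245, 0, 255]]]' --grip_force 40

```text
time: 20.1
position: [0.5156, -0.2799, 0.0236]
tool_rot: [3.141, -0.041, 0.001]
ft_force: [1.2, 0.0, 2.3]
grip_width: 0.755
```

```bash
python3 -c "
from m2 import *
plan((.515,-.280,.023,-1.4))
"
```

```text
t 20.1 pos [ 0.5156 -0.2799  0.0236] yaw -1.49 tilt [ 0.0008  0.0004 -1.    ] F [1.2422 0.0218 2.2774] w 65.7
(0.515, -0.28, 0.023, -1.4) -> [-0.002   0.0003  0.002 ] -0.0005
```

Call:
drive_tool --rows '[[[0, 0, -0.02, 0, 255], [0, 0, -0.06, 0, 255], [0, 0, -0.13, 0, 255], [0, 0, -0.22, 0, 255], [0, 0, -0.32, 0, 255], [0, 0, -0.42, 0, 255], [0, 0, -0.52, 0, 255], [0, 0, -0.62, 0, 255], [0, 0, -0.72, 0, 255], [0, 0, -0.82, 0, 255], [0, 0, -0.9, 0, 255], [0, 0, -0.94, 0, 255], [0, 0, -0.96, 0, 255], [0, 0, -0.96, 0, 255], [0, 0, -0.96, 0, 255]]]'

```text
time: 21.98
position: [0.5147, -0.2796, 0.3101]
tool_rot: [-3.14, 0.041, 0.003]
ft_force: [0.1, -0.2, -2.9]
grip_width: 0.755
```

```bash
python3 -c "
from m2 import *
plan((.53,.0,.312,3),(.459,.2425,.312,13.8))
d=grab('wrist');cv2.imwrite('pics/wrist10.png',d['img'])
"
```

```text
t 21.975 pos [ 0.5147 -0.2796  0.3101] yaw -1.49 tilt [-0.0017 -0.0009 -1.    ] F [ 0.1147 -0.2395 -2.9197] w 65.7
(0.53, 0.0, 0.312, 3) -> [ 0.0267 -0.933  -0.0055] -0.0249
(0.459, 0.2425, 0.312, 13.8) -> [-0.2309 -1.7349 -0.0043] -0.0849
```

View pics/wrist10.png

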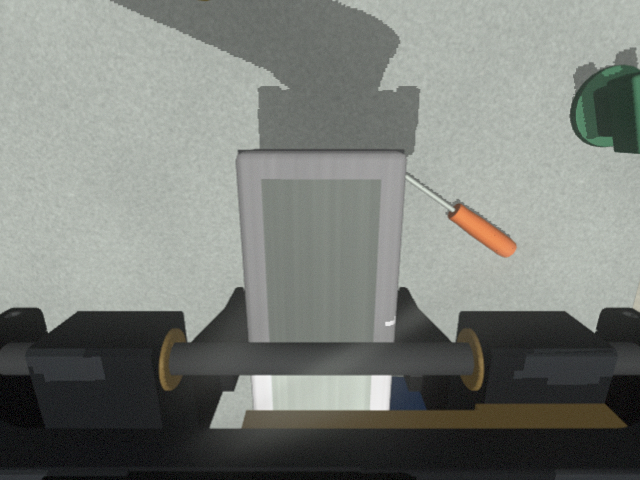

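```bash
python3 -c "
from m2 import *
s,R=st();d=grab('wrist')
p=onz(d,[(239,152),(405,151)],s['position'][2]+.0085);print((p-s['position'])@R)
"
```

```text
[[-0.0315 -0.0751 -0.0084]
 [ 0.0303 -0.0755 -0.0085]]
```

Call:
drive_tool --rows '[[[0.002, -0.03, 0, 0, 255], [0.005, -0.1, 0, -0.002, 255], [0.01, -0.2, 0, -0.005, 255], [0.015, -0.31, 0, -0.008, 255], [0.02, -0.42, 0, -0.011, 255], [0.025, -0.53, 0, -0.014, 255], [0.027, -0.64, 0, -0.017, 255], [0.027, -0.75, 0, -0.02, 255], [0.027, -0.84, 0, -0.023, 255], [0.027, -0.9, 0, -0.025, 255], [0.027, -0.93, 0, -0.025, 255], [0.027, -0.93, 0, -0.025, 255]]]'

```text
time: 23.58
position: [0.5304, -0.0006, 0.3112]
tool_rot: [3.14, 0.084, -0.0]
ft_force: [-0.1, -0.4, -2.6]
grip_width: 0.755
```

```bash
python3 -c "
from m2 import *
plan((.459,.2425,.312,13.8))
d=grab('side');cv2.imwrite('pics/side11.png',d['img'])
"
```

```text
t 23.575 pos [ 0.5304 -0.0006  0.3112] yaw 3.05 tilt [-0.0001  0.0004 -1.    ] F [-0.1393 -0.4387 -2.6158] w 65.7
(0.459, 0.2425, 0.312, 13.8) -> [-0.1946 -0.822  -0.0028] -0.0597
```

View pics/side11.png

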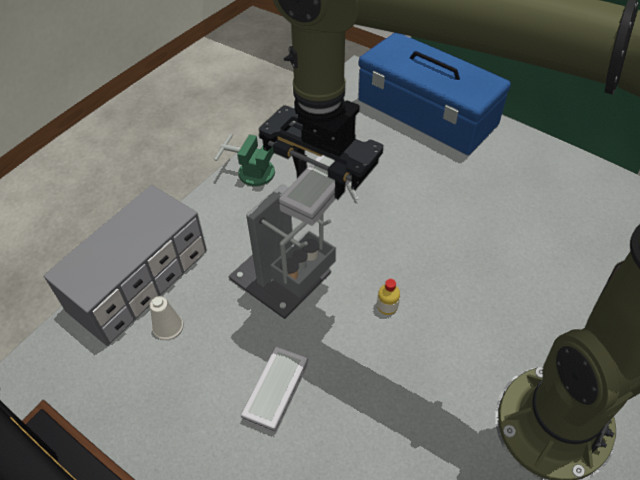

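The wrist view puts the held tin's far edge 75.3 mm from the TCP, so the tin is centred in the jaws. Wrist and top views agree on the base tin's centre at about (0.459, 0.2425) and its yaw at 13.8°.

Call:
drive_tool --rows '[[[-0.005, -0.03, 0, 0, 255], [-0.02, -0.1, 0, -0.005, 255], [-0.04, -0.2, 0, -0.012, 255], [-0.065, -0.31, 0, -0.02, 255], [-0.09, -0.42, 0, -0.028, 255], [-0.12, -0.53, 0, -0.036, 255], [-0.15, -0.63, 0, -0.044, 255], [-0.17, -0.72, 0, -0.052, 255], [-0.185, -0.78, 0, -0.058, 255], [-0.194, -0.815, 0, -0.06, 255], [-0.195, -0.822, 0, -0.06, 255], [-0.195, -0.822, 0, -0.06, 255], [-0.195, -0.822, 0, -0.06, 255]]]'

```text
time: 25.25
position: [0.4597, 0.241, 0.3111]
tool_rot: [3.119, 0.375, -0.0]
ft_force: [-0.2, -0.1, -2.3]
grip_width: 0.756
```

```bash
python3 -c "
from m2 import *
plan((.459,.2425,.10,13.8))
"
```

```text
t 25.25 pos [0.4597 0.241  0.3111] yaw 13.7 tilt [-0.0002  0.0005 -1.    ] F [-0.1558 -0.1157 -2.2605] w 65.7
(0.459, 0.2425, 0.1, 13.8) -> [-0.0009 -0.0056  0.7036] -0.0005
```

Call:
drive_tool --rows '[[[-0.001, -0.005, 0.03, 0, 255], [-0.001, -0.005, 0.09, 0, 255], [-0.001, -0.005, 0.18, 0, 255], [-0.001, -0.005, 0.28, 0, 255], [-0.001, -0.005, 0.38, 0, 255], [-0.001, -0.005, 0.48, 0, 255], [-0.001, -0.005, 0.58, 0, 255], [-0.001, -0.005, 0.66, 0, 255], [-0.001, -0.005, 0.73, 0, 255], [-0.001, -0.005, 0.77, 0, 255], [-0.001, -0.005, 0.785, 0, 255], [-0.001, -0.005, 0.785, 0, 255], [-0.001, -0.005, 0.785, 0, 255]]]'

```text
time: 26.88
position: [0.4591, 0.2438, 0.0765]
tool_rot: [-3.119, -0.378, -0.002]
ft_force: [-0.1, -0.1, -1.7]
grip_width: 0.758
```

```bash
python3 -c "
from m2 import *
plan((.459,.2425,.058,13.8))
d=grab('wrist');cv2.imwrite('pics/wrist12.png',d['img'])
d=grab('side');cv2.imwrite('pics/side12.png',cv2.resize(d['img'][310:440,210:340],None,fx=4.5,fy=4.5,interpolation=cv2.INTER_CUBIC))
"
```

```text
t 26.875 pos [0.4591 0.2438 0.0765] yaw 13.81 tilt [ 0.0014 -0.     -1.    ] F [-0.1405 -0.1148 -1.7339] w 65.9
(0.459, 0.2425, 0.058, 13.8) -> [-0.0014  0.0041  0.0615] 0.0
```

View pics/wrist12.png

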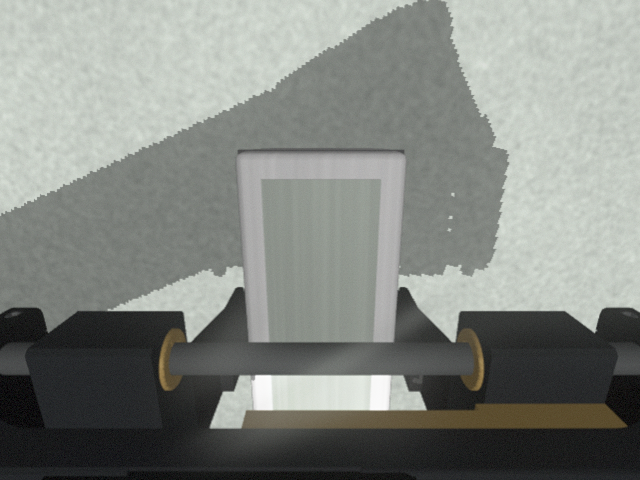

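View pics/side12.png

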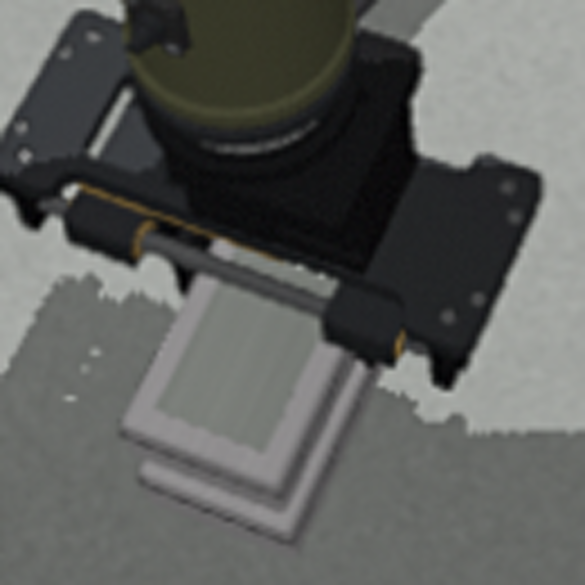

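The held tin hides the bottom one in the wrist view, which is right, and the side view shows the two parallel with a small gap. Lowering gently.

Call:
drive_tool --rows '[[[0, 0.002, 0.015, 0, 255], [0, 0.003, 0.035, 0, 255], [0, 0.003, 0.05, 0, 255], [0, 0.003, 0.058, 0, 255], [0, 0.003, 0.062, 0, 255], [0, 0.003, 0.062, 0, 255]]]'

```text
time: 27.72
position: [0.4587, 0.2427, 0.0571]
tool_rot: [3.119, 0.378, -0.0]
ft_force: [0.2, 0.5, -2.6]
grip_width: 0.754
```

Call:
drive_tool --rows '[[[0, 0, 0.002, 0, 255], [0, 0, 0.004, 0, 255], [0, 0, 0.006, 0, 255], [0, 0, 0.006, 0, 255]]]'

```text
time: 28.22
position: [0.4588, 0.2426, 0.0556]
tool_rot: [3.118, 0.378, 0.0]
ft_force: [-0.7, -1.2, 1.3]
grip_width: 0.751
```

Call:
drive_tool --rows '[[[0, 0, 0.002, 0, 255], [0, 0, 0.002, 0, 255]]]'

```text
time: 28.48
position: [0.4588, 0.2426, 0.0556]
tool_rot: [3.118, 0.378, 0.0]
ft_force: [-3.7, -2.1, 6.9]
grip_width: 0.752
```

Contact: the wrist force rose to 6.9 N at the expected height of 0.0556. Releasing and retreating.

Call:
drive_tool --rows '[[[0, 0, 0, 0, 55], [0, 0, 0, 0, 45], [0, 0, 0, 0, 30], [0, 0, 0, 0, 0], [0, 0, 0, 0, 0], [0, 0, 0, 0, 0], [0, 0, 0, 0, 0]]]'

```text
time: 29.35
position: [0.4587, 0.2426, 0.0547]
tool_rot: [3.119, 0.378, -0.0]
ft_force: [-0.5, 0.0, 0.1]
grip_width: 0.997
```

```bash
python3 -c "
from m2 import *
plan((.459,.2425,.2,13.8))
d=grab('wrist');cv2.imwrite('pics/wrist13.png',d['img'])
"
```

```text
t 29.35 pos [0.4587 0.2426 0.0547] yaw 13.81 tilt [-0.      0.0001 -1.    ] F [-0.5339  0.018   0.1081] w 86.8
(0.459, 0.2425, 0.2, 13.8) -> [ 0.0008  0.0006 -0.4843] 0.0001
```

View pics/wrist13.png

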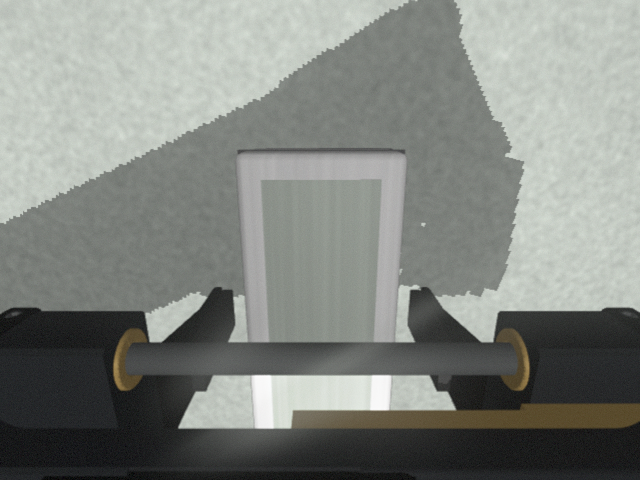

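The fingers are clear on both sides. I'll go up 200 mm, then sideways to unblock the cameras.

Call:
drive_tool --rows '[[[0, 0, -0.03, 0, 0], [0, 0, -0.09, 0, 0], [0, 0, -0.18, 0, 0], [0, 0, -0.3, 0, 0], [0, 0, -0.42, 0, 0], [0, 0, -0.54, 0, 0], [0, 0, -0.66, 0, 0], [0, 0, -0.76, 0, 0], [0, 0, -0.8, 0, 0], [0, -0.15, -0.85, 0, 0], [0, -0.32, -0.85, 0, 0], [0, -0.48, -0.85, 0, 0], [0, -0.6, -0.85, 0, 0], [0, -0.66, -0.85, 0, 0], [0, -0.66, -0.85, 0, 0], [0, -0.66, -0.85, 0, 0]]]'

```text
time: 31.4
position: [0.4119, 0.4339, 0.3094]
tool_rot: [3.118, 0.376, -0.0]
ft_force: [0.7, -0.7, 0.5]
grip_width: 0.998
```

```bash
python3 -c "
from m2 import *
plan()
d=grab('top');cv2.imwrite('pics/top14.png',d['img'])
tin(d,(165,240,90,75),z=.064,name='stack',dbg='pics/d5.png')
d=grab('side');cv2.imwrite('pics/side14.png',d['img'])
cv2.imwrite('pics/side14z.png',cv2.resize(d['img'][180:440,200:340],None,fx=2.3,fy=2.3,interpolation=cv2.INTER_CUBIC))
"
```

```text
t 31.4 pos [0.4119 0.4339 0.3094] yaw 13.76 tilt [-0.0004  0.0012 -1.    ] F [ 0.7169 -0.705   0.4525] w 86.9
stack c 0.4578 0.2433 size 63.1 147.1 yaw(x axis) 13.87 thr 135.5 bg 109.0
```

View pics/top14.png

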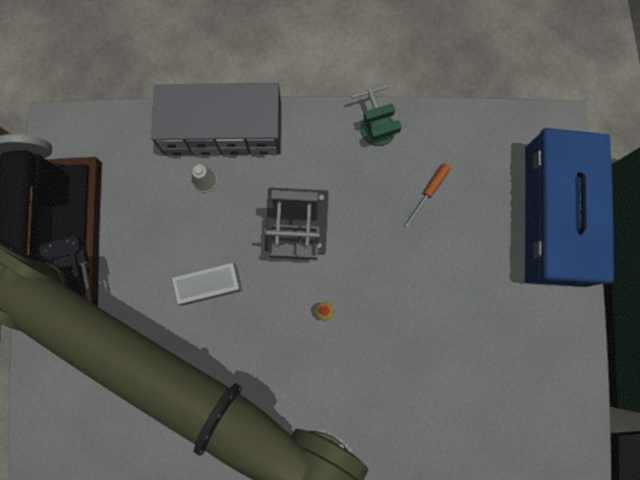

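View pics/side14.png

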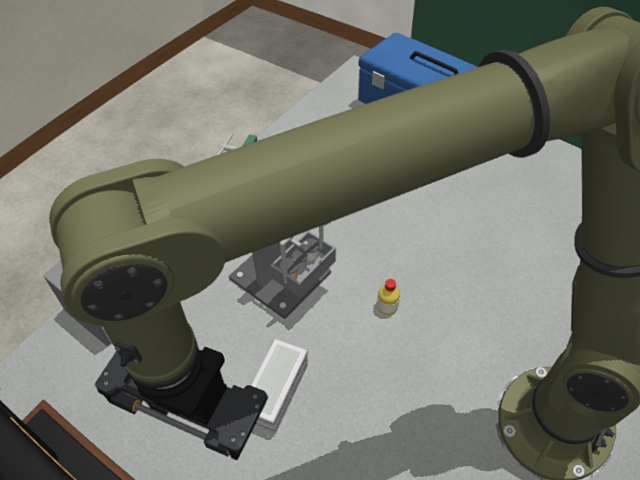

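View pics/side14z.png

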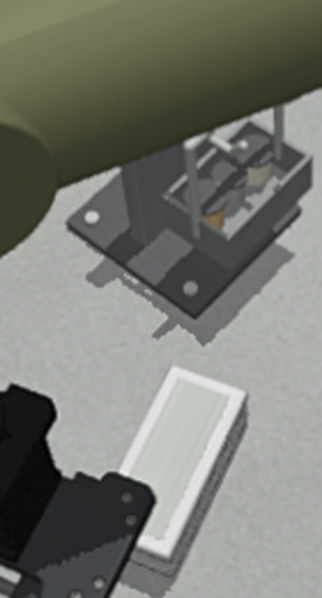

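The top view puts the stack's upper tin at (0.4578, 0.2433), yaw 13.9°, within 2 mm of the base tin. The caddy bar spans columns 266 to 320 across both prongs, and the bystanders haven't moved. I'll back the hand away from the machine on the left before closing out.

Call:
drive_tool --rows '[[[0, 0.05, -0.05, 0, 0], [0, 0.12, -0.1, 0, 0], [0, 0.2, -0.15, 0, 0], [0, 0.25, -0.15, 0, 0], [0, 0.25, -0.15, 0, 0], [0, 0.25, -0.15, 0, 0]]]'

```text
time: 32.25
position: [0.4289, 0.3623, 0.3543]
tool_rot: [3.119, 0.378, -0.001]
ft_force: [-0.0, 0.1, -0.2]
grip_width: 0.997
```

```bash
python3 -c "
from m2 import *
plan()
d=grab('top');cv2.imwrite('pics/top15.png',cv2.resize(d['img'][170:310,160:340],None,fx=4.4,fy=4.4,interpolation=cv2.INTER_CUBIC))
"
```

```text
t 32.25 pos [0.4289 0.3623 0.3543] yaw 13.84 tilt [-0.0007  0.     -1.    ] F [-0.0461  0.1047 -0.2412] w 86.8
```

View pics/top15.png

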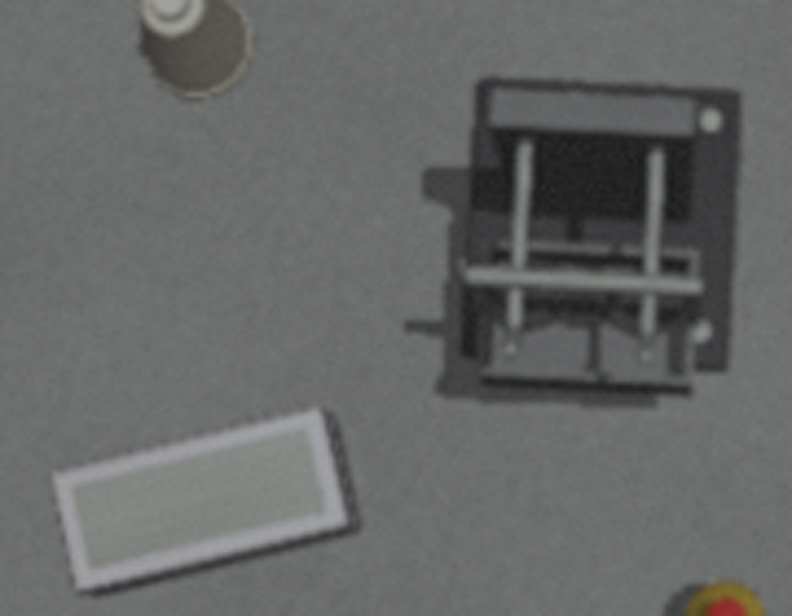

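The bar runs from (465,272) to (702,286) in the crop, across both prongs, centred and short of the turned-up tips. The stack's edges look flush. Handing in.

```bash
python3 -c "
from bench import ctrl
print(ctrl.close_job())"
```

```text
the job is handed in; nothing more can be done
None
```

The caddy now hangs by its handle on both prongs, and the loose tin is stacked on the bottom tin. I handed the job in at about 32 s of the 64 s allowed; it reports no verdict.

- **Caddy:** I lifted it by the middle of its handle, brought it in from the front over the prong tips and lowered it until the wrist force showed contact. The last pictures show the bar across both prongs, centred between them and short of the turned-up tips.
- **Tins:** Seen from above, the upper tin is within about 2 mm and 0.1° of where I measured the bottom tin before stacking. The bottom tin is hidden now, so I could not check directly that it stayed put. Wrist force at set-down was about 7 N.
- **Bystanders:** The oil bottle, thread cone and screwdriver look unmoved.
- **Robot:** It finished clear of everything, with the wrist force near zero.
- **Disagreements:** My two estimates of the stand's centre differed by 10 mm: 0.616 m from the base plate, 0.627 m from the upright and prong tips. I used 0.627 m, and the bar seated as that predicted. The tins' outlines also measured about 3 mm smaller than their stated size.

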